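# Release a capacitor with a two-key feeder

### The arm

A 7-joint arm with a two-finger parallel gripper is mounted at the origin on the work surface. World frame = base frame: x ahead of the robot, y to its left, z up, the work surface at z = 0. Lengths are in m, angles in rad, forces in N, time in s.
With the tool pointing down it reaches from about 0.425 to 0.875 m from the base axis. Payload 4.7 kg.
Tool frame: the origin (TCP) lies on the centre line of the jaws, within the pads' length; the fingertips stand 14 mm ahead of it and the grasp point (between the pads) lies 5 mm behind it; z points along the fingers, y is the direction in which the jaws open and shut (so a half turn about z gives the same grasp; the last joint's range is limited). The gripper opens to 87 mm and grips with 3 to 60 N. Pads are 19 mm wide; open, the fingers measure 117 mm over their backs; the gripper's body (75 mm by 190 mm) begins 51 mm behind the grasp point.
Start: joints at [-1.273, 0.321, -0.07, 1.45, 0.023, 1.371, -0.057], TCP at [0.182, 0.624, 0.237] pointing down, gripper open.
Joint ranges: [-2.86, 2.86], [-0.3, 2.09], [-1.38, 1.24], [0.06, 2.45], [-1.56, 4.7], [0.09, 2.05], [-2.69, 2.69]. Speed limits (rad/s): [2.57, 2.57, 3.14, 3.14, 3.14, 3.14, 3.14].

### API

Orientations are given as a rotation vector (axis times angle).
In Python, from bench import ctrl gives the robot as it stands. The module is installed in compiled form; this text tells all that it offers.
- The arm moves only by the tool step_arm, never from a script. Its argument "plan" is a list of rows, each a list of 3 entries, a list of its own where there are three numbers: the turn, a rotation vector about the tool's x, y, z in rad, then the shift along the tool's x, y, z in m, then the closure in counts, from 0 (fully open) to 255 (shut). In form: [[[rx, ry, rz], [x, y, z], hand], ...]. A call has exactly 10 rows; each row is the pose to reach, as a shift and turn from the pose commanded when the call began, along the tool's axes at that moment; what a row does not reach only later rows make up. A row lasts 1/8 s, in which the tool goes at most 62.5 mm and 10.7 degrees, less where a joint would pass 70% of its speed; a pose out of reach is approached as far as the arm can. A call with a gripper value outside its range is refused whole. The fingers move at their own pace and stop on an object; "squeeze" is the grip in N (left out, the last holds). Time passes only in rows, so rows that repeat a pose let the fingers close, or fill a call up. It gives the time, the measured TCP pose, the force and the opening at its end, in the units of the state.
- ctrl.get_state(): the state, without advancing time (a new reading comes with each control period).
- ctrl.get_image(name): name is "side" or "top" or "wrist"; returns the picture (420x560x3 uint8, red, green, blue); there is no depth.
- ctrl.calibration(name): a dict with "fov_y" (degrees; the focal length in pixels is half the picture's height over the tangent of half this angle, whatever the lens; pixels are square), "cx", "cy" (the principal point, pixels), "k1" (the pictures are not rectified: a ray, as slopes to the right and down, at radius r is drawn at 1 + k1 r^2 times it, then the intrinsics apply), "rvec" (rotation vector, rad) and "tvec" (3), from world to camera coordinates, as OpenCV has them. Camera axes: x right, y down, z forward; pixel columns grow to the right and rows downward; lengths in m; the calibration is good to about 2 mm. A picture is of the moment at which its call begins: read the wrist's pose just before it. calibration takes no time and is no camera call; for the wrist camera it gives the pose at the moment of the call.
- ctrl.close_job(): hands the job in, once; it reports no verdict.
Trained networks look in the newest picture that a camera, given by its name, has taken for a name from the list of things; names that differ only in an ending like _2 or _b are one class to them, and where a whole thing is asked for, a point or a joint stands for the part that bears it (a point fixed in the world has none). Each returns a list of dicts, best first, with "score" (0 to 1); they miss things now and then, are a little off and sometimes report something else, mostly with a low value. They report only what shows in the picture. A call takes as long as a camera call.
- ctrl.cut_out(camera, label): "pixels" (420x560 bool, what is visible of it) and "rect" ([left, top, width, height] in pixels, round what is visible of it).
The state is a dict: "time": time; "joint_positions": joint angles; "qd": joint speeds; "joint_torque": joint torques, N m; "position": TCP position; "tool_rot": TCP orientation; "ft_force": force on the tool from outside, world axes, zero at the start; "torque": the same for the moment, N m; "grip_width": opening from 0.0 (shut) to 1.0 (fully open).
Only numpy, scipy, OpenCV 4.12 (cv2) and the standard library are available. Lean on these libraries where they do the work, as an engineer would, in place of code of your own. Each camera call takes 0.05 s, during which the arm holds its last target.

### The job

Two identical chute feeders stand on the bench, each with a pair of black push keys astride its chute. On the feeder that holds the wider capacitor, press both keys down together with the two fingertips and hold them down until the capacitor has rolled down and come to rest against the front stop, then let both keys come up and move clear. Do not touch or lift either capacitor, and leave the other feeder and everything else on the bench as they are.

Things in the scene. Friction and masses are not known exactly. Their poses are not given: they have to be found in the camera images.
- feeder_a: The capacitor feeder that holds the wide capacitor. Bolted down. Base plate 190 x 104 mm (own x -105 to +85, y +-52 mm); origin on the bench straight below the middle of the gate; own z up, own x up the chute. Beside the gate, at x=0, y=+32 (left) and y=-32 mm (right), stand grey towers 30 x 25 mm, 70 mm high, each with a round black push key on top.
- feeder_b: The second feeder, of exactly the same shape and axes as feeder_a, holding the slim capacitor; to be left alone.
- feeder_a_gate (a point): Middle of feeder_a's gate, on the chute floor, 45 mm above the bench. Two steel stop posts (y = +-7 mm) stand 9 mm above the floor here; each sinks 1 mm per mm that the key on its side goes down, so the capacitor rolls past only once both keys are down about 9 mm. Chute walls here reach 62 mm above the bench.
- feeder_a_stop (a point): Middle of the inner face of feeder_a's front stop, at the chute floor: own x = -88 mm of the feeder, 26 mm above the bench. The open aluminium chute, 34 mm wide inside, slopes down 12 degrees from its upper end (walls 76 mm high above the bench) through the gate to this stop.
- feeder_a_left_top (a point): Centre of the top face of the left key of feeder_a: a flat black round cap 22 mm in diameter, its top 90 mm above the bench when up, 78 mm when fully down. Moves with the key; axes as the feeder's.
- feeder_a_right_top (a point): Centre of the top face of the right key of feeder_a: a flat black round cap 22 mm in diameter, its top 90 mm above the bench when up, 78 mm when fully down. Moves with the key; axes as the feeder's.
- feeder_a_left (a joint): How far the left key (own y = +32 mm) of feeder_a is pressed, in m: 0 up, 0.012 fully down; it moves straight down, on a spring: 1.5 N starts it, 5 N holds it fully down, and it comes up again when let go.
- feeder_a_right (a joint): How far the right key (own y = -32 mm) of feeder_a is pressed, in m: 0 up, 0.012 fully down; it moves straight down, on a spring: 1.5 N starts it, 5 N holds it fully down, and it comes up again when let go.
- feeder_b_left_top (a point): Centre of the top face of the left key of feeder_b: a flat black round cap 22 mm in diameter, its top 90 mm above the bench when up, 78 mm when fully down. Moves with the key; axes as the feeder's.
- feeder_b_right_top (a point): Centre of the top face of the right key of feeder_b: a flat black round cap 22 mm in diameter, its top 90 mm above the bench when up, 78 mm when fully down. Moves with the key; axes as the feeder's.
- feeder_b_left (a joint): How far the left key (own y = +32 mm) of feeder_b is pressed, in m: 0 up, 0.012 fully down; it moves straight down, on a spring: 1.5 N starts it, 5 N holds it fully down, and it comes up again when let go.
- feeder_b_right (a joint): How far the right key (own y = -32 mm) of feeder_b is pressed, in m: 0 up, 0.012 fully down; it moves straight down, on a spring: 1.5 N starts it, 5 N holds it fully down, and it comes up again when let go.
- wide_cap: Wide dark cylindrical capacitor can, 28 mm diameter, 30 mm long, about 35 g, lying across the chute behind the stop posts of feeder_a, axis along own y; origin at its centre; it rolls. Against the front stop its centre is at about x = -77 mm, z = 43 mm in the feeder's frame.
- slim_cap: Slim dark cylindrical capacitor can, 14 mm diameter, 30 mm long, about 15 g, lying in the chute of feeder_b; origin at its centre, axis along own y.
- loose_board: Bystander: green circuit board 85 x 60 mm, about 15 mm high, origin under its centre.
- flux_jar: Bystander: amber glass jar with white lid, 36 mm diameter, 60 mm high, origin under its centre.
- driver: Bystander: screwdriver lying down, about 190 mm long, 30 mm high, along its own x.
- black_bin: Bystander: open black bin 100 x 120 x 55 mm, origin under its centre.
- solder_reel: Bystander: metal solder reel standing on its end, 54 mm diameter, 35 mm high, origin under its centre.
- blue_tray: Bystander: open blue tray 160 x 110 x 30 mm, origin under its centre.
- nut_runner: Bystander: upright stepped steel, wide end down, nut-driver bit, 24 mm diameter, 75 mm high, origin under its centre.

How it is judged:
By the outcome, as a careful person would: the job done as asked, in the order asked, and still so for the second after the job is handed in, with the robot touching nothing.
It also fails if it takes over 35 s, if anything falls off the work surface, if the arm or the gripper's body presses on something with over 40 N, if the wrist force passes 120 N, or if a joint passes its speed limit or range.

## Working session

There is one attempt and no reset: what is moved stays moved. The work goes in short steps, Python scripts to look and compute and a tool call to move; the robot and the scene stay as the last step left them, time stands still between calls to the robot, and variables do not carry over. Pictures are saved under pics/ and viewed, and the job is handed in when it is done.

Besides the shell and the picture viewer there is one more tool, called after ">>>" by a JSON object that holds its "fn" and its "kwargs", one argument or row to a line. step_arm: Moves the arm, as the interface text tells. Its arguments: {"type":"object","properties":{"plan":{"type":"array"},"squeeze":{"type":"number"}},"required":["plan"]}

```bash
mkdir -p pics
python3 - <<'E'
from bench import ctrl
import cv2
s=ctrl.get_state(); print({k:(v if not hasattr(v,'round') else v) for k,v in s.items()})
for c in("top","side"):
    im=ctrl.get_image(c); cv2.imwrite(f"pics/{c}0.png",im[:,:,::-1]); print(c,ctrl.calibration(c))
    for l in("feeder_a","wide_cap","slim_cap","feeder_a_left_top"):
        for d in ctrl.cut_out(c,l): print(l,d["score"],d["rect"],d["pixels"].sum())
E
```

```text
{'time': 0.0, 'joint_positions': array([-1.27286106,  0.32182424, -0.07009106,  1.4516386 ,  0.02259898,
        1.37078866, -0.05692868]), 'qd': array([-0.00031368,  0.00153023, -0.00019481, -0.00079594, -0.00143189,
       -0.00031138,  0.00038786]), 'joint_torque': array([-2.66162806e-04, -4.91307592e+01, -4.04493660e-01, -3.12510073e+01,
       -6.40203897e-02,  4.41829709e-02,  1.87916321e-04]), 'position': array([0.18192535, 0.62349197, 0.23547899]), 'tool_rot': array([-4.44317044e-01, -3.10983865e+00,  2.92747593e-03]), 'ft_force': array([0.4104725 , 0.52195983, 0.62685721]), 'torque': array([-0.05588148,  0.04852672,  0.06116613]), 'grip_width': 0.9958943381579154}
top {'fov_y': 57.93761717175788, 'cx': 276.46807625416216, 'cy': 208.85976945268695, 'k1': -0.012297047182583926, 'rvec': array([ 2.18864609, -2.13818361,  0.08532525]), 'tvec': array([-0.03094475,  0.5753719 ,  1.2152898 ])}
feeder_a 0.82 [317.0, 179.3, 38.6, 61.7] 1752
feeder_a 0.81 [188.4, 186.9, 38.5, 63.2] 1732
feeder_a 0.26 [324.2, 201.6, 8.2, 7.5] 42
wide_cap 0.43 [331.2, 195.1, 10.1, 12.0] 91
slim_cap 0.45 [199.0, 210.8, 8.2, 3.6] 28
feeder_a_left_top 0.59 [325.0, 200.4, 6.3, 7.6] 39
feeder_a_left_top 0.5 [316.9, 182.1, 37.4, 59.4] 1636
side {'fov_y': 53.98036921062304, 'cx': 284.5765595617786, 'cy': 212.5167925500233, 'k1': -0.07743998018231259, 'rvec': array([ 0.29912654, -2.81921649,  1.18544341]), 'tvec': array([0.5690559 , 0.14751304, 0.96436155])}
feeder_a 0.69 [233.9, 272.5, 95.4, 61.0] 4080
feeder_a 0.6 [267.3, 146.8, 65.9, 53.9] 2114
slim_cap 0.65 [269.4, 270.2, 10.1, 13.9] 81
```

View pics/top0.png

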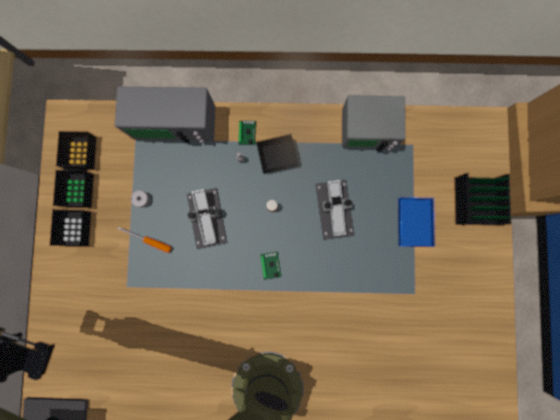

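View pics/side0.png

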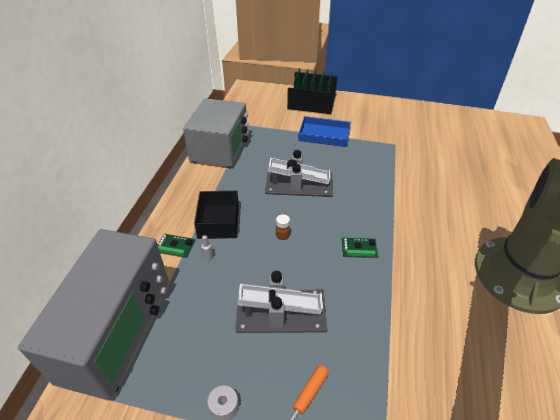

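Run:
```python
import cv2,numpy as np
a=cv2.imread('pics/top0.png')
l=cv2.resize(a[170:260,170:250],None,fx=5,fy=5,interpolation=2);r=cv2.resize(a[170:260,300:378],None,fx=5,fy=5,interpolation=2)
cv2.imwrite('pics/z.png',np.hstack([l,r]))
```

```text
(no output)
```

View pics/z.png

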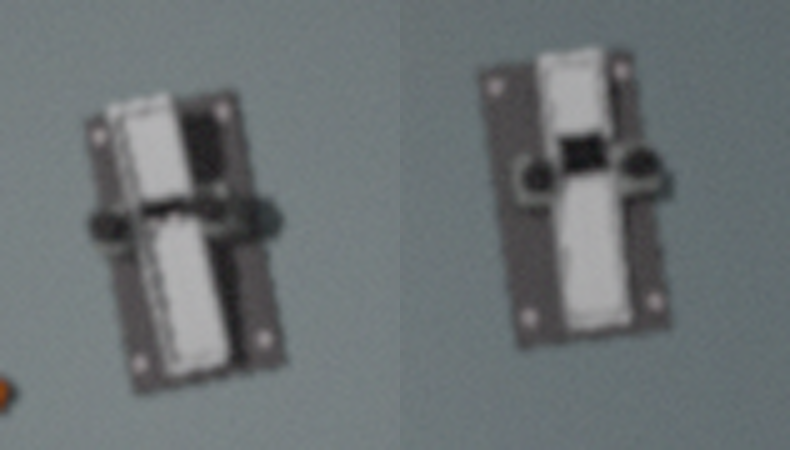

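```bash
cat > h.py <<'E'
import numpy as np,cv2
from scipy.optimize import least_squares
from scipy.spatial.transform import Rotation as R
def proj(P,c):
    Rm=R.from_rotvec(c['rvec']).as_matrix(); q=np.atleast_2d(P)@Rm.T+c['tvec']
    s=q[:,:2]/q[:,2:]; r2=(s**2).sum(1,keepdims=True); s=s*(1+c['k1']*r2)
    f=210/np.tan(np.radians(c['fov_y'])/2)
    return s*f+[c['cx'],c['cy']]
def F2W(p,x,y,a):
    p=np.atleast_2d(p).astype(float); c,s=np.cos(a),np.sin(a)
    return np.c_[x+c*p[:,0]-s*p[:,1], y+s*p[:,0]+c*p[:,1], p[:,2]]
E
python3 - <<'E'
from h import *
from bench import ctrl
c=ctrl.calibration('top')
P=np.array([[0,32,90],[0,-32,90],[85,52,6],[85,-52,6],[-105,-52,6],[-105,52,6]])/1000
for name,U in {'right':[[328,205.6],[348.4,202.4],[316,184],[346.4,180],[354,235.2],[324,239.6]],
 'left':[[170+110/5,170+225/5],[170+218/5,170+208/5],[170+85/5,170+118/5],[170+237/5,170+92/5],[170+287/5,170+363/5],[170+134/5,170+393/5]]}.items():
    U=np.array(U)
    r=least_squares(lambda v:(proj(F2W(P,*v),c)-U).ravel(),[.6,-.2,0],loss='soft_l1')
    print(name,r.x,'\n',(proj(F2W(P,*r.x),c)-U).round(1).tolist()); 
    print(proj(F2W(P,*r.x),ctrl.calibration('side')).round(0).tolist(),F2W(P[:2],*r.x))
print(R.from_rotvec(ctrl.get_state()['tool_rot']).as_matrix().round(3))
E
```

```text
right [ 0.58986117 -0.2104274   0.15312822] 
 [[0.1, -0.4], [0.1, 0.1], [-0.4, -0.4], [-0.0, -0.4], [0.8, 0.7], [-0.4, 0.4]]
[[297.0, 165.0], [298.0, 151.0], [266.0, 192.0], [269.0, 169.0], [333.0, 172.0], [334.0, 195.0]] [[ 0.5849802  -0.17880184  0.09      ]
 [ 0.59474215 -0.24205296  0.09      ]]
left [0.5513335  0.21445304 0.2147852 ] 
 [[-0.4, 0.1], [-1.9, -0.4], [0.5, -0.1], [0.4, -0.8], [0.4, 0.7], [0.2, 0.7]]
[[278.0, 299.0], [278.0, 272.0], [237.0, 330.0], [240.0, 288.0], [325.0, 288.0], [328.0, 329.0]] [[0.5445131  0.24571775 0.09      ]
 [0.5581539  0.18318833 0.09      ]]
[[-0.96  0.28  0.  ]
 [ 0.28  0.96  0.  ]
 [-0.    0.   -1.  ]]
```

```bash
cat >> h.py <<'E'
def delta(target,yaw,s):
    R0=R.from_rotvec(s['tool_rot']); 
    y=np.array([-np.sin(yaw),np.cos(yaw),0]); z=np.array([0,0,-1.]); x=np.cross(y,z)
    Rt=R.from_matrix(np.c_[x,y,z]); return (R0.inv()*Rt).as_rotvec().round(4), R0.inv().apply(np.array(target)-s['position']).round(4)
E
python3 - <<'E'
from h import *
from bench import ctrl
s=ctrl.get_state()
print(delta([.55,.15,.235],.153,s),delta([.59,-.21,.235],.153,s))
E
```

```text
(array([ 0.    ,  0.    , -0.4367]), array([-0.486 , -0.352 ,  0.0016])) (array([ 0.    ,  0.    , -0.4367]), array([-0.6252, -0.6864,  0.0015]))
```

>>> {"fn": "step_arm", "kwargs": {
  "plan": [
    [[0,0,-0.04],[-0.04,-0.03,0],0],
    [[0,0,-0.08],[-0.09,-0.065,0],0],
    [[0,0,-0.13],[-0.14,-0.1,0],0],
    [[0,0,-0.17],[-0.19,-0.137,0],0],
    [[0,0,-0.22],[-0.24,-0.173,0],0],
    [[0,0,-0.26],[-0.29,-0.21,0],0],
    [[0,0,-0.31],[-0.34,-0.246,0],0],
    [[0,0,-0.35],[-0.39,-0.282,0],0],
    [[0,0,-0.4],[-0.44,-0.318,0],0],
    [[0,0,-0.437],[-0.486,-0.352,0],0]
  ]
}}

```text
time: 1.75
position: [0.5512, 0.1481, 0.237]
tool_rot: [-0.242, 3.131, 0.001]
ft_force: [0.4, 0.5, 0.5]
grip_width: 0.995
```

Run:
```python
from h import *
from bench import ctrl
s=ctrl.get_state()
print(s['position'],s['grip_width'],s['ft_force'],delta([.59,-.21,.235],.153,s))
```

```text
[0.55121831 0.14813393 0.23701809] 0.9947203347241783 [0.43467325 0.49790319 0.48929281] (array([0.0003, 0.0011, 0.0011]), array([ 0.0166, -0.3598,  0.0019]))
```

>>> {"fn": "step_arm", "kwargs": {
  "plan": [
    [[0,0,0],[0.002,-0.04,0],111],
    [[0,0,0],[0.004,-0.085,0],111],
    [[0,0,0],[0.006,-0.13,0],111],
    [[0,0,0],[0.008,-0.175,0],111],
    [[0,0,0],[0.01,-0.22,0],111],
    [[0,0,0],[0.012,-0.265,0],111],
    [[0,0,0],[0.014,-0.31,0],111],
    [[0,0,0],[0.016,-0.34,0],111],
    [[0,0,0],[0.0165,-0.36,0],111],
    [[0,0,0],[0.0165,-0.36,0],111]
  ]
}}

```text
time: 3.0
position: [0.5882, -0.2103, 0.2366]
tool_rot: [0.235, -3.133, 0.001]
ft_force: [0.9, 0.8, -0.5]
grip_width: 0.567
```

Run:
```python
from h import *
from bench import ctrl
c=ctrl.calibration('wrist')
im=ctrl.get_image('wrist');cv2.imwrite('pics/w1.png',im[:,:,::-1])
s=ctrl.get_state()
print(s['position'],s['grip_width'],c)
P=np.array([[0,32,90],[0,-32,90],[85,52,6],[85,-52,6],[-105,-52,6],[-105,52,6]])/1000
print(proj(F2W(P,.5899,-.2104,.1531),c).round(1))
for d in ctrl.cut_out('wrist','feeder_a_left_top'): print(d['score'],d['rect'])
for d in ctrl.cut_out('wrist','wide_cap'): print(d['score'],d['rect'])
```

```text
[ 0.58854437 -0.20839414  0.23649949] 0.5615338838330759 {'fov_y': 59.462465755500226, 'cx': 282.356813518834, 'cy': 204.84931595641885, 'k1': -0.06265847973765312, 'rvec': array([-1.91294613, -2.22180411, -0.32709476]), 'tvec': array([ 0.29599095, -0.56097631,  0.23257115])}
[[321.1 196.9]
 [244.3 197.2]
 [329.4 249.9]
 [236.6 250.2]
 [229.2  70.9]
 [335.4  70.5]]
0.57 [289.0, 180.8, 46.4, 27.5]
0.67 [268.0, 189.3, 37.6, 29.1]
```

View pics/w1.png

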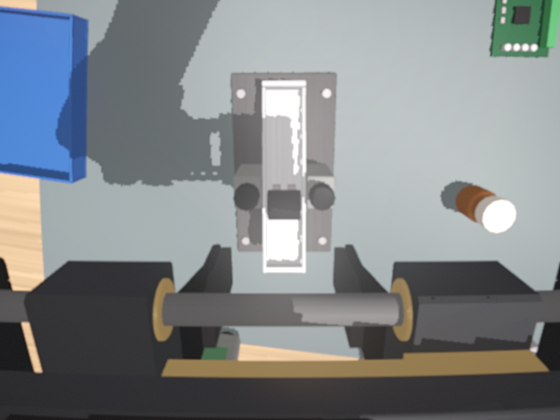

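Run:
```python
import cv2
a=cv2.imread('pics/w1.png')
cv2.imwrite('pics/w1z.png',cv2.resize(a[155:280,215:350],None,fx=5,fy=4.8,interpolation=2)[:600])
```

```text
(no output)
```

View pics/w1z.png

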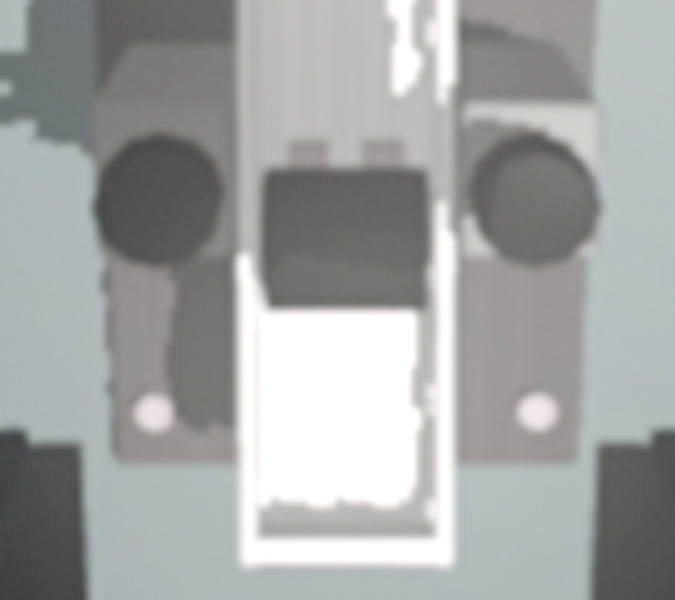

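Run:
```python
from h import *
from bench import ctrl
c=ctrl.calibration('wrist'); s=ctrl.get_state()
P=np.array([[0,32,90],[0,-32,90],[85,52,6],[85,-52,6],[-105,-52,6],[-105,52,6]])/1000
U=np.array([[322,196.7],[246.4,196.7],[331,251],[237.6,251],[232,72],[336,72]])
r=least_squares(lambda v:(proj(F2W(P,*v),c)-U).ravel(),[.59,-.21,.15],loss='soft_l1')
print(r.x,(proj(F2W(P,*r.x),c)-U).round(1).tolist())
r2=least_squares(lambda v:(proj(F2W(P[:2],*v),c)-U[:2]).ravel(),[.59,-.21,.15]);print(r2.x)
print(s['position'],s['time'],s['grip_width'],delta([*r.x[:2],.110],r.x[2],s))
```

```text
[ 0.59112415 -0.20485815  0.15660817] [[0.9, 1.1], [-0.3, 1.3], [-0.5, -0.5], [0.1, -0.3], [-1.3, -0.5], [1.0, -0.7]]
[ 0.59014301 -0.20526793  0.15373526]
[ 0.58892092 -0.20669139  0.23647651] 3.15 0.5669473646263464 (array([ 0.0011,  0.0002, -0.0018]), array([-0.0024,  0.0013,  0.1265]))
```

Run:
```python
from h import *
from bench import ctrl
for i in range(3):
    s=ctrl.get_state(); c=ctrl.calibration('wrist'); im=ctrl.get_image('wrist')
    cw=-R.from_rotvec(c['rvec']).as_matrix().T@c['tvec']
    print(s['time'],s['position'].round(4),s['joint_positions'].round(4),s['qd'].round(3)[:4],cw.round(4))
cv2.imwrite('pics/w2.png',im[:,:,::-1])
cv2.imwrite('pics/w2z.png',cv2.resize(im[155:280,215:350,::-1],None,fx=4.8,fy=4.8,interpolation=2)[:600])
np.save('c2.npy',c,allow_pickle=True)
```

```text
3.15 [ 0.5889 -0.2067  0.2365] [-0.1734  0.2917  0.5796  1.5396 -0.1629  1.3591  2.1468] [-0.009 -0.004 -0.006  0.001] [ 0.5093 -0.2197  0.3849]
3.2 [ 0.589  -0.2065  0.2365] [-0.1738  0.2915  0.5795  1.5396 -0.1627  1.359   2.1469] [-0.005 -0.001  0.002  0.   ] [ 0.5094 -0.2196  0.3849]
3.25 [ 0.589  -0.2066  0.2366] [-0.1738  0.2915  0.5796  1.5396 -0.1627  1.359   2.147 ] [ 0.    -0.001  0.003 -0.   ] [ 0.5094 -0.2196  0.3849]
```

View pics/w2z.png

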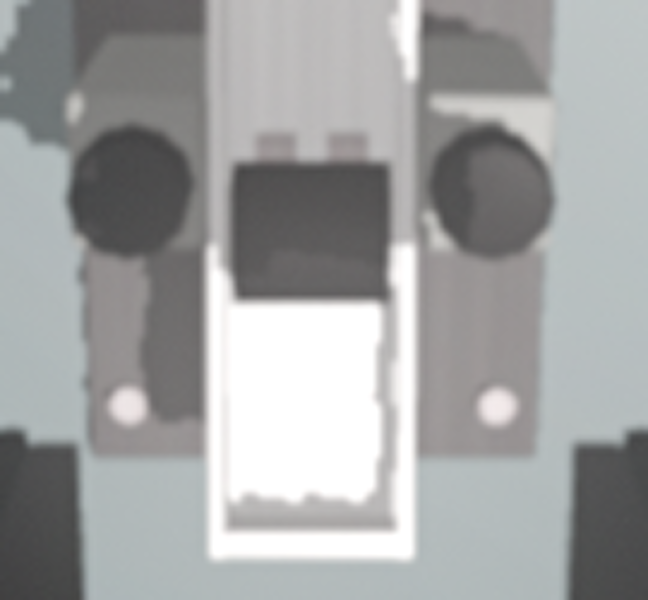

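Run:
```python
from h import *
from bench import ctrl
c=ctrl.calibration('wrist'); s=ctrl.get_state()
P=np.array([[0,32,90],[0,-32,90],[85,52,6],[85,-52,6]])/1000
U=np.array([[317.5,196],[242.2,196],[326.9,250],[234.4,249.8]])
for n in(4,2):
    r=least_squares(lambda v:(proj(F2W(P[:n],*v),c)-U[:n]).ravel(),[.59,-.21,.15])
    print(r.x,(proj(F2W(P,*r.x),c)-U).round(1).tolist())
    print(s['position'],s['time'],s['grip_width'],delta([*r.x[:2],.120],r.x[2],s))
```

```text
[ 0.5904666  -0.20900988  0.15522328] [[0.8, 0.3], [-0.7, 0.4], [0.1, -0.6], [-0.3, -0.3]]
[ 0.58894347 -0.20679216  0.23660652] 3.3 0.5613050054431664 (array([0.0007, 0.0003, 0.    ]), array([-0.0011, -0.0025,  0.1166]))
[ 0.59019855 -0.2091106   0.1542714 ] [[0.8, 0.0], [-0.8, 0.0], [-0.0, -0.8], [-0.4, -0.6]]
[ 0.58894347 -0.20679216  0.23660652] 3.3 0.5613050054431664 (array([0.0007, 0.0003, 0.001 ]), array([-0.0008, -0.0026,  0.1166]))
```

>>> {"fn": "step_arm", "kwargs": {
  "plan": [
    [[0,0,0],[-0.001,-0.003,0.01],111],
    [[0,0,0],[-0.001,-0.003,0.025],111],
    [[0,0,0],[-0.001,-0.003,0.04],111],
    [[0,0,0],[-0.001,-0.003,0.055],111],
    [[0,0,0],[-0.001,-0.003,0.07],111],
    [[0,0,0],[-0.001,-0.003,0.085],111],
    [[0,0,0],[-0.001,-0.003,0.1],111],
    [[0,0,0],[-0.001,-0.003,0.11],111],
    [[0,0,0],[-0.001,-0.003,0.115],111],
    [[0,0,0],[-0.001,-0.003,0.115],111]
  ]
}}

```text
time: 4.55
position: [0.5901, -0.2111, 0.1214]
tool_rot: [0.24, -3.132, -0.0]
ft_force: [-0.1, 0.7, 1.0]
grip_width: 0.566
```

Run:
```python
from h import *
from bench import ctrl
ctrl.get_image('top')
for i in range(2):
  c=ctrl.calibration('wrist');im=ctrl.get_image('wrist'); s=ctrl.get_state()
print(s['time'],s['position'],s['grip_width'],s['ft_force'],delta([.5901,-.2093,.115],.1545,s))
cv2.imwrite('pics/w3.png',im[:,:,::-1])
P=np.array([[0,32,90],[0,-32,90]])/1000
print(proj(F2W(P,.5901,-.2093,.1545),c))
t=s['position']; print(proj(F2W([[0,32.,90],[0,-32,90]]*np.array([1,1,1])/1000,t[0],t[1],.1545),c))
```

```text
4.7 [ 0.59052417 -0.21128577  0.12216942] 0.5663123993531877 [ 0.23661094 -0.6176947   0.07425177] (array([-0.0004,  0.0011, -0.0013]), array([0.0001, 0.002 , 0.0072]))
[[346.89301807 251.25981116]
 [227.18772874 251.50163658]]
[[343.10401572 251.47204741]
 [223.41860674 251.69405387]]
```

View pics/w3.png

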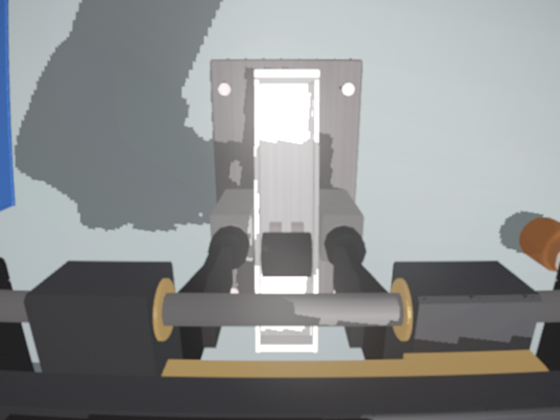

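Run:
```python
import cv2
a=cv2.imread('pics/w3.png')
b=cv2.resize(a[180:320,200:375],None,fx=4,fy=4,interpolation=2)
b=cv2.convertScaleAbs(b,alpha=2.0,beta=0)
cv2.imwrite('pics/w3z.png',b)
from h import *
from bench import ctrl
c=ctrl.calibration('wrist'); s=ctrl.get_state();t=s['position']
for x,y in((0,24.5),(0,39.5),(-9.5,24.5),(-9.5,39.5),(-9.5,-24.5),(-9.5,-39.5)): print(x,y,((proj(F2W([[x/1e3,y/1e3,t[2]-.014]],t[0],t[1],.1545),c)-[200,180])*4).round())
```

```text
0 24.5 [[534. 347.]]
0 39.5 [[657. 346.]]
-9.5 24.5 [[538. 275.]]
-9.5 39.5 [[662. 274.]]
-9.5 -24.5 [[129. 276.]]
-9.5 -39.5 [[  5. 276.]]
```

View pics/w3z.png

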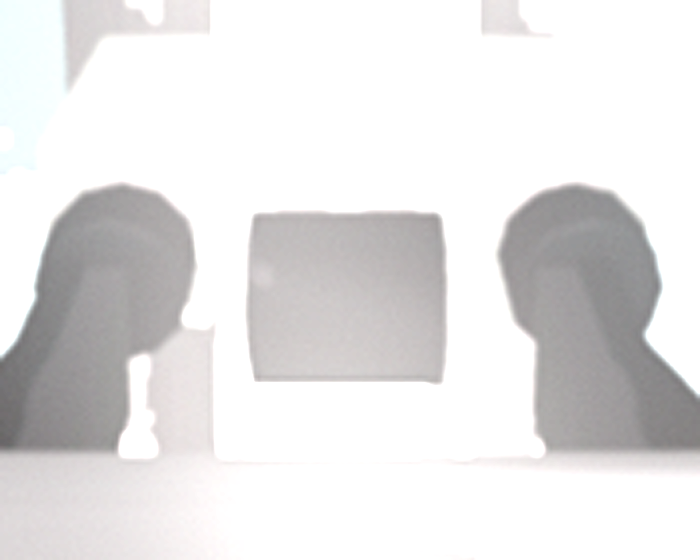

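>>> {"fn": "step_arm", "kwargs": {
  "plan": [
    [[0,0,0],[0,0.001,0],90],
    [[0,0,0],[0,0.002,0],90],
    [[0,0,0],[0,0.002,0],90],
    [[0,0,0],[0,0.002,0.006],90],
    [[0,0,0],[0,0.002,0.012],90],
    [[0,0,0],[0,0.002,0.017],90],
    [[0,0,0],[0,0.002,0.021],90],
    [[0,0,0],[0,0.002,0.025],90],
    [[0,0,0],[0,0.002,0.0285],90],
    [[0,0,0],[0,0.002,0.0285],90]
  ]
}}

```text
time: 5.95
position: [0.5896, -0.2091, 0.0939]
tool_rot: [0.24, -3.132, -0.001]
ft_force: [-4.1, 1.9, 8.0]
grip_width: 0.652
```

Run:
```python
from h import *
from bench import ctrl
ctrl.get_image('top');im=ctrl.get_image('wrist'); s=ctrl.get_state()
print(s['time'],s['position'],s['grip_width'],s['ft_force'],s['torque'])
cv2.imwrite('pics/w4.png',im[:,:,::-1])
```

```text
6.05 [ 0.58963703 -0.20906952  0.09409235] 0.6484106350020057 [-3.72285317  2.46506719  8.30723441] [0.3952598  0.87913432 0.06851817]
```

View pics/w4.png

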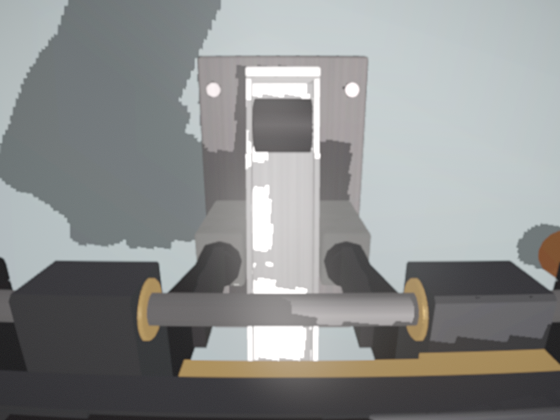

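The wide capacitor has passed the gate and sits near the front stop (283,125). I'm holding the keys down until it is at rest.

>>> {"fn": "step_arm", "kwargs": {
  "plan": [
    [[0,0,0],[0,0,0],90],
    [[0,0,0],[0,0,0],90],
    [[0,0,0],[0,0,0],90],
    [[0,0,0],[0,0,0],90],
    [[0,0,0],[0,0,0],90],
    [[0,0,0],[0,0,0],90],
    [[0,0,0],[0,0,0],90],
    [[0,0,0],[0,0,0],90],
    [[0,0,0],[0,0,0],90],
    [[0,0,0],[0,0,0],90]
  ]
}}

```text
time: 7.3
position: [0.5896, -0.2091, 0.0941]
tool_rot: [0.24, -3.132, -0.001]
ft_force: [-3.9, 1.8, 9.3]
grip_width: 0.649
```

Run:
```python
from h import *
from bench import ctrl
f=[]
for i in range(3):
  c=ctrl.calibration('wrist'); f.append(ctrl.get_image('wrist')[50:200,190:375,::-1])
  if i==0: ctrl.get_image('top'); ctrl.get_image('top')
  if i==1: ctrl.get_image('top'); ctrl.get_image('top')
s=ctrl.get_state(); print(s['time'],s['position'],s['ft_force'])
print([np.abs(f[i].astype(int)-f[0]).mean().round(2) for i in range(3)])
cv2.imwrite('pics/w5.png',cv2.resize(f[2],None,fx=4,fy=4))
# predicted front/back extents at rest centre
print((proj(F2W([[-.077,0,.043],[-.077,.015,.057],[-.077,-.015,.057],[-.063,0,.043],[-.091,0,.043]],.5901,-.2093,.1545),c)-[190,50])*4)
```

```text
7.65 [ 0.58961223 -0.20904064  0.09413021] [-3.63853726  1.38863465  9.13414627]
[np.float64(0.0), np.float64(0.4), np.float64(0.4)]
[[369.29504761 209.68640874]
 [492.12000616 211.99625106]
 [246.63606094 212.55349571]
 [369.52661632 317.40747797]
 [369.05490455  98.23744975]]
```

View pics/w5.png

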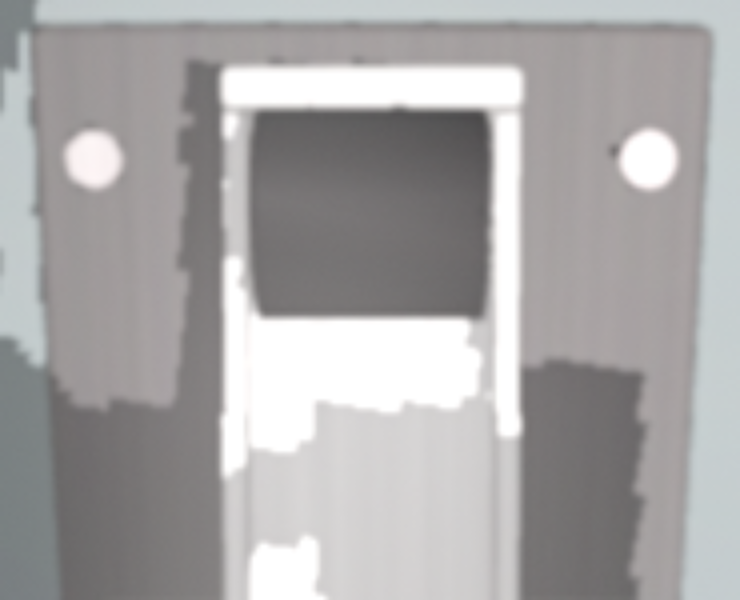

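The capacitor lies against the front stop, at rows 105–318 of the zoom where about 98–317 was predicted. It did not move over 0.3 s, so I'm lifting off straight up.

>>> {"fn": "step_arm", "kwargs": {
  "plan": [
    [[0,0,0],[0,0,-0.006],90],
    [[0,0,0],[0,0,-0.012],90],
    [[0,0,0],[0,0,-0.02],90],
    [[0,0,0],[0,0,-0.035],90],
    [[0,0,0],[0,0,-0.055],90],
    [[0,0,0],[0,0,-0.075],90],
    [[0,0,0],[0,0,-0.095],90],
    [[0,0,0],[0,0,-0.115],90],
    [[0,0,0],[0,0,-0.13],90],
    [[0,0,0],[0,0,-0.13],90]
  ]
}}

```text
time: 8.9
position: [0.5905, -0.2094, 0.2245]
tool_rot: [-0.24, 3.13, -0.001]
ft_force: [0.4, 0.7, -0.3]
grip_width: 0.647
```

Run:
```python
from h import *
from bench import ctrl
ctrl.get_image('top'); ctrl.get_image('top');c=ctrl.calibration('wrist')
im=ctrl.get_image('wrist');cv2.imwrite('pics/w6.png',im[:,:,::-1])
cv2.imwrite('pics/s6.png',ctrl.get_image('side')[:,:,::-1])
s=ctrl.get_state(); print(s['time'],s['position'],s['ft_force'])
P=[[0,.032,.09],[0,-.032,.09],[0,.032,.078],[0,-.032,.078]]
print(proj(F2W(P,.5901,-.2093,.1545),c).round(1).tolist())
```

```text
9.1 [ 0.58929201 -0.20887113  0.22198227] [ 1.16871046  0.64382972 -0.1984579 ]
[[322.6, 200.3], [242.2, 200.5], [321.1, 196.3], [243.7, 196.5]]
```

View pics/w6.png

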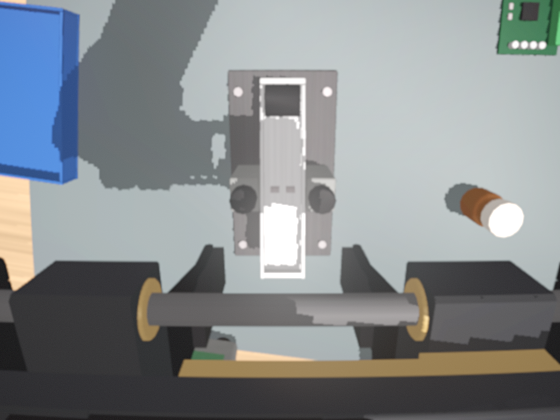

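View pics/s6.png

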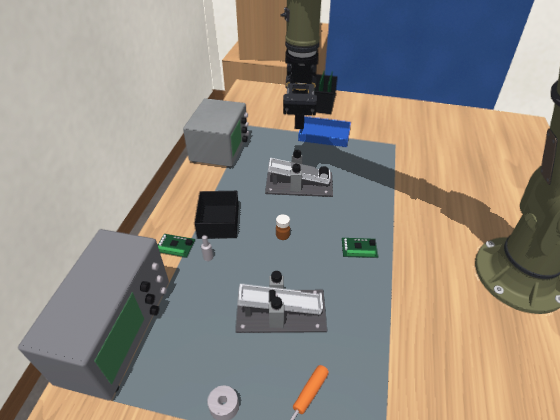

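The capacitor is at the stop (283,100), both keys and the gate posts are up, and nothing else has moved. Handing in.

```bash
python3 -c "
from bench import ctrl
print(ctrl.close_job())"
```

```text
the job is handed in; nothing more can be done
None
```

I pressed both keys of the feeder holding the wide capacitor (the one on the robot's right) together with the two fingertips. I held them about 1.7 s, until the capacitor had rolled down and stopped against the front stop. Then I lifted straight up about 130 mm and handed the job in at about 9.1 s of the 35 s allowed.

**Last checks:**
- **Capacitor:** it lies against the stop where predicted, and it did not move over 0.3 s while the keys were still held.
- **Keys and gate:** after release, both keys and both gate posts look up again in the wrist picture.
- **Forces:** the readings I took showed at most about 11 N at the wrist while pressing, and close to zero once clear.
- **Rest of the bench:** the other feeder and the other objects look unchanged in the side picture.

**Disagreements:** my position estimates for the feeder differed by 1–2 mm between cameras. One early wrist-camera fit was about 4 mm off because the arm had not settled, so I discarded it and measured again before descending. No final check failed.

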